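Lay two drying discs flat in their box and flip its lid shut

ROBOT

A 7-joint arm with a two-finger parallel gripper is mounted at the origin on a cart in front of the work surface, level with it; the furniture and walls round the work are solid. World frame = base frame: x ahead of the robot, y to its left, z up, the work surface at z = 0. Lengths are in m, angles in rad, forces in N, time in s.
With the tool pointing down it reaches from about 0.425 to 0.825 m from the base axis. Payload 3.6 kg.
Tool frame: the origin (TCP) lies where the fingers leave the gripper's body, on its centre line; the fingertips stand 73 mm ahead of it and the grasp point (between the pads) lies 54 mm ahead of it; z points along the fingers, y is the line along which they close (so a half turn about z gives the same grasp; the last joint's range is limited). The gripper opens to 85 mm and grips with 20 to 120 N. Pads are 22 mm wide; open, the fingers measure 114 mm over their backs; the gripper's body (76 mm by 85 mm) begins 54 mm behind the grasp point. The pads swing forward as they close: fully open they stand 13 mm farther back than shut.
Start: joints at [-1.252, 0.615, -0.013, 1.423, 0.008, 1.103, -0.04], TCP at [0.22, 0.612, 0.304] pointing down, gripper open.
Joint ranges: [-3.12, 3.12], [-0.3, 2.06], [-1.34, 1.32], [0.26, 2.42], [-1.36, 4.5], [0.01, 1.98], [-2.84, 2.84]. Speed limits (rad/s): [2.79, 2.79, 3.14, 3.14, 3.14, 3.14, 3.14].

INTERFACE

Orientations are given as a unit quaternion [x, y, z, w].
In Python, from station import arm, snapshot, camera_info, ticket gives the robot as it stands. Calls block until the motion is done:
- arm.movep(position, orientation): joint-space move of the TCP to a pose.
- arm.line_to(position, velocity=0.15, ori=None): straight line of the TCP; ori=None keeps the orientation; velocity is the mean speed in m/s.
- arm.move_j(angles): joint-space move.
- arm.move_gripper(opening, effort=None): opening from 0.0 (shut) to 1.0 (fully open); effort is the grip in N (None keeps the last); returns when the fingers have stopped.
- arm.pause(seconds).
- arm.ik(position, orientation): joint angles nearest the present ones, or None.
- snapshot(name): name is "scene" or "top" or "wrist"; returns the picture (420x560x3 uint8, blue, green, red); there is no depth.
- camera_info(name): a dict with "fx", "fy", "cx", "cy" (pixels), "R" (3x3) and "t" (3): a world point X has camera coordinates R X + t; the wrist camera has in their place "T_tool_cam" (4x4, takes a point from camera to tool coordinates, whose origin is the TCP and whose axes are the flange's). Camera axes: x right, y down, z forward; pixel columns grow to the right and rows downward; lengths in m; the calibration is good to about 2 mm. A picture is of the moment at which its call begins: read the wrist's pose just before it. camera_info takes no time and is no camera call.
A pose or a line that the arm cannot do raises arm.MotionError and nothing moves.
- ticket.finish_job(): hands the job in; it is judged then, once.
Readings, each from a call of its own:
- arm.read_time(): time.
- arm.read_joint_positions(): joint angles.
- arm.read_dq(): joint speeds.
- arm.read_effort(): joint torques, N m.
- arm.read_tool_pos(): TCP position.
- arm.read_eef_rot(): TCP orientation.
- arm.read_ft_force(): force on the tool from outside, world axes, zero at the start.
- arm.read_wrist_torque(): the same for the moment, N m.
- arm.read_opening(): opening from 0.0 (shut) to 1.0 (fully open).
- arm.read_finger_force(): force on a finger pad.
Only numpy, scipy, OpenCV 4.12 (cv2) and the standard library are available. Lean on these libraries where they do the work, as an engineer would, in place of code of your own. Each camera call takes 0.05 s, during which the arm holds its last target. There are 200 camera calls.

TASK

Two rinsed metal discs were stood on edge to dry in an open compartment box, each leaning forward on the box's front wall. With a fingertip, push the top of each disc back so that it tips over and lies flat in its compartment, then flip the standing lid over and push it fully shut. Push gently and only push: do not pinch or lift anything, let the box stay where it stands with its vial inside, and leave the things around it alone.

Things in the scene. Friction and masses are not known exactly. Their poses are not given: they have to be found in the camera images.
- kit_box: Clear lidded box, 0.5 to 0.8 kg, loose (slides at 2 to 5 N). Origin under it, on the table; x points from the front wall to the hinge at the back, y left, z up. In this frame the tub spans x -39..46, y -65..65 mm; walls 2 mm thick, outer ones 24 mm high; foam floor top at z 9 mm. Dividers 20 mm tall at y = -22 and 22 mm make 3 compartments, centred at y = -43, 0, 43 mm.
- middle_compartment (a point): Centre of the floor of the box's middle compartment (box frame 3.5, 0, 9 mm), on its grey foam liner. Each compartment is 81 mm long (box x -37..44 mm) and 40 mm wide. The two discs and the vial have one compartment each, in any order.
- kit_box_lid (a joint): Lid hinge, rad: 0 = shut flat on the box (outer face then 28 mm above the table), 1.57 = upright, 1.92 = leaning back on its stop; starts at 1.6 to 1.9. The hinge is stiff enough to stay at any angle, so the lid must be pushed the whole way; at 1 rad/s it takes under 2 N at its front edge.
- lid_hinge (a point): Middle of the lid's hinge line, at the back of the box (box frame x 46, y 0, z 27 mm).
- lid_edge (a point): Middle of the lid's free (front) edge on the outer face, 85 mm from the hinge, about 0.11 m above the table while the lid stands open. The lid is a 2 mm plate, 130 mm wide, 20 g; a 5 mm lip under this edge passes outside the front wall (box x -42..-40 mm when shut).
- disc_one: Plain turned metal disc, 38 mm across, 5 mm thick, 35 to 60 g, one of two, on edge in a compartment. Origin: centre of the face toward the back of the box; its z axis runs through the disc to the other face, which leans on the front wall's top edge. When flat, z points up and the origin is 9 mm above the table. Tipped back, it falls flat by itself from about 10 degrees past upright.
- disc_two: Plain turned metal disc, 38 mm across, 5 mm thick, 35 to 60 g, one of two, on edge in a compartment. Origin: centre of the face toward the back of the box; its z axis runs through the disc to the other face, which leans on the front wall's top edge. When flat, z points up and the origin is 9 mm above the table. Tipped back, it falls flat by itself from about 10 degrees past upright.
- disc_one_top (a point): Highest point of disc_one as it stands at the start, mid-thickness, 47 mm above the table (23 mm above the front wall), at about box x = -40 mm; the disc leans about 15 degrees to the front and its foot stands on the liner at about box x = -31 mm.
- disc_two_top (a point): Highest point of disc_two as it stands at the start, mid-thickness, 47 mm above the table (23 mm above the front wall), at about box x = -40 mm; the disc leans about 15 degrees to the front and its foot stands on the liner at about box x = -31 mm.
- vial: Small white vial with a blue cap, 15 mm across, 46 mm long, 10 g, loose, lying along x in the compartment without a disc; origin at the centre of its bottom end. It stays there; it does not hinder the lid.
- brush: flat dusting brush, 27x173x10 mm, lying to the left (+y) of the box; origin under its middle. Bystander.
- tweezers: steel tweezers, 13x120x10 mm, lying to the right (-y) of the box; origin under their middle. Bystander.
- blue_jar: white jar with a blue screw lid, 48 mm across, 50 mm high, behind and to the right of the box; origin under its middle. Bystander.
- wash_bottle: white squeeze bottle with a blue cap and bent spout, 64x106x184 mm, at the back left; origin at the underside. Bystander.
- marker: black capped marker pen, 14x135x16 mm, lying at the back right; origin under its middle. Bystander.
- cream_jar: white jar with a cream screw lid, 54 mm across, 62 mm high, at the back left; origin under its middle. Bystander.

How it is judged:
By the outcome, as a careful person would: the job done as asked, in the order asked, and still so for the second after the job is handed in, with the robot touching nothing.
It also fails if it takes over 53 s, if anything falls off the work surface, if the arm or the gripper's body presses on something with over 40 N, if the wrist force passes 120 N, or if a joint passes its speed limit or range.

## Working session

There is one attempt and no reset: what is moved stays moved. The work goes in short steps, each a Python script; the robot and the scene stay as the last script left them, time stands still between calls to the robot, and variables do not carry over. Pictures are saved under pics/ and viewed, at most 10 in all, crops included, and the job is handed in when it is done.

```bash
mkdir -p pics; ls
python3 - <<'E'
from station import arm,snapshot,camera_info
import cv2
for n in("scene","top"):
    cv2.imwrite(f"pics/{n}0.png",snapshot(n)); print(n,camera_info(n))
print(camera_info("wrist"),arm.read_time(),arm.read_eef_rot(),arm.read_tool_pos())
E
```

```text
pics
scene {'fx': 488.70735211991473, 'fy': 488.70735211991473, 'cx': 279.27378147647977, 'cy': 206.18066994940975, 'R': array([[ 0.76251579, -0.64655986, -0.02302219],
       [-0.32690779, -0.35434045, -0.87611309],
       [ 0.55830186,  0.67557619, -0.48155565]]), 't': array([-0.46506677,  0.25398542,  0.86560065])}
top {'fx': 502.88130733132186, 'fy': 502.88130733132186, 'cx': 283.458262126483, 'cy': 208.0510025742916, 'R': array([[ 0.00425415, -0.99998975, -0.00154934],
       [-0.98913626, -0.0039803 , -0.14694768],
       [ 0.14694   ,  0.00215765, -0.98914305]]), 't': array([-0.00334748,  0.60976457,  1.39093085])}
{'fx': 336.0095493558479, 'fy': 336.0095493558479, 'cx': 280.3342263037753, 'cy': 211.22591616640162, 'T_tool_cam': array([[-1.30949687e-04, -9.58614050e-01, -2.84708775e-01,
         7.25365411e-02],
       [ 9.99999525e-01, -4.00567340e-04,  8.88767325e-04,
         9.18053723e-04],
       [-9.66029881e-04, -2.84708523e-01,  9.58613647e-01,
        -7.01340538e-02],
       [ 0.00000000e+00,  0.00000000e+00,  0.00000000e+00,
         1.00000000e+00]])} 0.1 [ 1.71968202e-01  9.85101793e-01 -1.16565475e-03 -1.88378551e-04] [0.22010787 0.61104769 0.30282502]
```

View pics/top0.png

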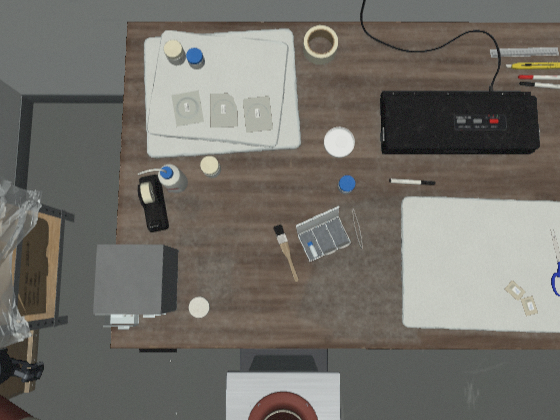

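View pics/scene0.png

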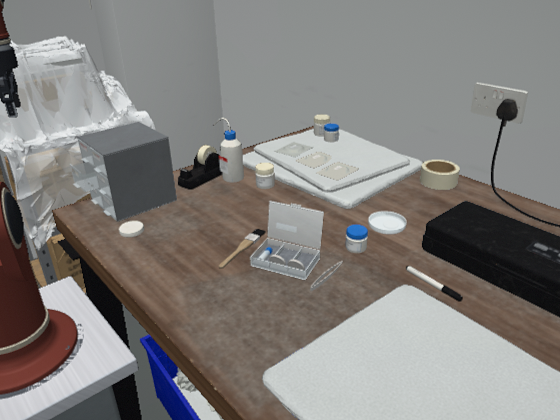

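The top view shows the box near pixel (325,240), yawed about +18°, with the lid upright at the back. The vial is in the left compartment and the discs are in the middle and right ones. Next I take a close wrist view.

```bash
cat > h.py <<'E'
import numpy as np, cv2
from scipy.spatial.transform import Rotation as Ro
from station import arm,snapshot,camera_info
def quat(psi): return [np.sin(psi/2),-np.cos(psi/2),0,0]   # tool down, tool x = -box x
def wcam():
    p=np.array(arm.read_tool_pos());q=arm.read_eef_rot();im=snapshot("wrist")
    c=camera_info("wrist");T=np.eye(4);T[:3,:3]=Ro.from_quat(q).as_matrix();T[:3,3]=p
    W=np.linalg.inv(T@c["T_tool_cam"]); c["R"]=W[:3,:3];c["t"]=W[:3,3]; return im,c
def ray(c,uv,z):
    o=-c["R"].T@c["t"]; d=c["R"].T@np.array([(uv[0]-c["cx"])/c["fx"],(uv[1]-c["cy"])/c["fy"],1.])
    return o+d*(z-o[2])/d[2]
E
python3 - <<'E'
from h import *
c=camera_info("top"); b=ray(c,(325,241),.015); print(b, ray(c,(297,222),.024),ray(c,(302,261),.024),ray(c,(352,243),.024))
psi=np.radians(18); ex=np.array([np.cos(psi),np.sin(psi),0])
p=b-.03*ex; p[2]=.23
arm.movep(list(p),quat(psi)); print(arm.read_tool_pos(),arm.read_joint_positions(),arm.read_time())
im,c=wcam(); np.savez("w1.npz",im=im,**{k:c[k] for k in("R","t","fx","fy","cx","cy")})
cv2.imwrite("pics/w1.png",cv2.rotate(im,cv2.ROTATE_180))
E
```

```text
[ 0.51853831 -0.12111421  0.015     ] [ 0.57236132 -0.04002872  0.024     ] [ 0.46039175 -0.05432636  0.024     ] [ 0.51237217 -0.19775594  0.024     ]
[ 0.49043066 -0.12950658  0.23005382] [ 0.18228279  0.49011117  0.04793608  1.92417698 -0.03468221  0.72774857
  2.13704915] 2.8917
```

View pics/w1.png

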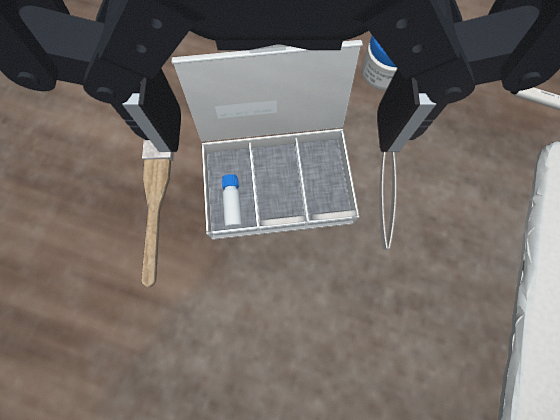

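The wrist view (rotated 180°) shows the box rim corners near (209,235), (357,216), (203,143) and (344,130). The vial is on the left, and the disc tops are at the front edge near (282,220) and (332,215). I'll crop and enlarge to read the corners.

Run:
```python
import cv2
im=cv2.imread("pics/w1.png")[120:250,190:370]
cv2.imwrite("pics/w1c.png",cv2.resize(im,None,fx=4.4,fy=4.4,interpolation=cv2.INTER_CUBIC))
```

```text
(no output)
```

View pics/w1c.png

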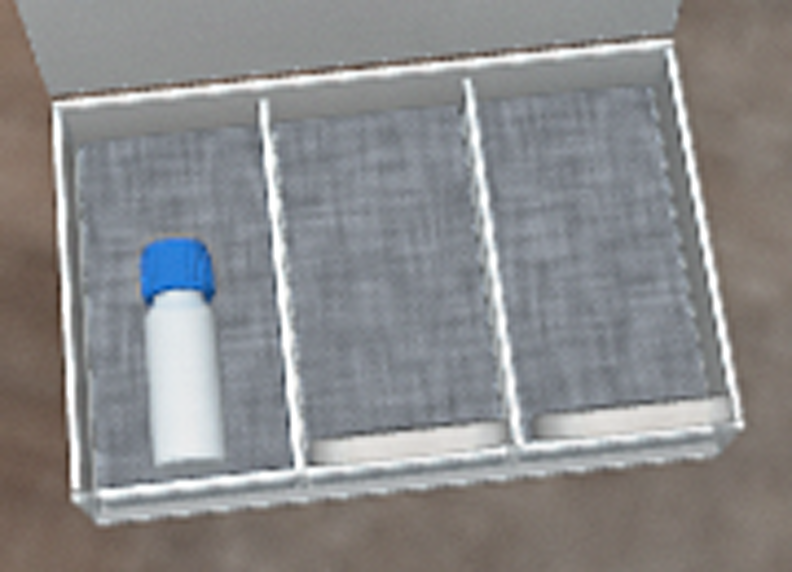

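The crop shows rim corners BL (55,102), BR (670,42), FL (75,498) and FR (742,425). The disc top bands are centred at (410,445) and (635,415). I'll fit the box pose to these.

Run:
```python
from h import *
c=dict(np.load("w1.npz"))
def cr(u,v): return (559-(190+(u+.5)/4.4-.5),419-(120+(v+.5)/4.4-.5))
P=np.array([ray(c,cr(*p),.024)[:2] for p in[(55,102),(670,42),(75,498),(742,425)]])
B=np.array([(46,65),(46,-65),(-39,65),(-39,-65)])/1e3
print(P,[np.linalg.norm(P[i]-P[j]) for i,j in((0,1),(2,3),(0,2),(1,3))])
a=P-P.mean(0);b=B-B.mean(0)
psi=np.arctan2((b[:,0]*a[:,1]-b[:,1]*a[:,0]).sum(),(b*a).sum())
Rm=np.array([[np.cos(psi),-np.sin(psi)],[np.sin(psi),np.cos(psi)]])
o=P.mean(0)-Rm@B.mean(0); print("psi",np.degrees(psi),o,"res",P-(B@Rm.T+o))
for p in[(410,445),(635,415)]: print("disc",Rm.T@(ray(c,cr(*p),.047)[:2]-o))
print("vialcap",Rm.T@(ray(c,cr(180,270),.0165)[:2]-o))
np.savez("box.npz",psi=psi,o=o)
```

```text
[[ 0.53700283 -0.03991561]
 [ 0.58991914 -0.15723122]
 [ 0.46038896 -0.07467252]
 [ 0.51385938 -0.19202143]] [np.float64(0.1286976654264896), np.float64(0.12895679041653918), np.float64(0.08412923022806787), np.float64(0.08363878142386327)]
psi 24.418271542450594 [ 0.52210564 -0.11740708] res [[-0.00011754 -0.00071057]
 [-0.00094256  0.00034556]
 [ 0.0006655  -0.00032891]
 [ 0.00039459  0.00069391]]
disc [-0.04105877  0.00067725]
disc [-0.04001069 -0.03968218]
vialcap [0.00866828 0.04211339]
```

```bash
cat >> h.py <<'E'
try:
    _b=np.load("box.npz"); psi=float(_b["psi"]); o=_b["o"]
    Rm=np.array([[np.cos(psi),-np.sin(psi)],[np.sin(psi),np.cos(psi)]])
    def W(x,y,z): return [*(Rm@[x,y]+o),z]   # box frame -> world (m)
except FileNotFoundError: pass
E
python3 - <<'E'
from h import *
q=quat(psi); Z=.036+.073
arm.move_gripper(0.0)
arm.movep(W(-.08,0,.16),q)
for y in(0,-.041):
    arm.line_to(W(-.08,y,Z),.15)
    f0=np.array(arm.read_ft_force())
    for x in(-.058,-.050,-.042,-.032):
        arm.line_to(W(x,y,Z),.03); print(x,Rm.T@(np.array(arm.read_ft_force())-f0)[:2])
    arm.pause(.3)
    arm.line_to(W(-.08,y,Z),.1)
    print(arm.read_time())
arm.line_to(W(-.08,-.041,.23),.2); arm.movep(W(-.05,0,.23),q)
im,c=wcam(); cv2.imwrite("pics/w2.png",cv2.rotate(im,cv2.ROTATE_180)[60:300,130:430].repeat(2,0).repeat(2,1)); print(arm.read_time())
E
```

```text
-0.058 [-0.25897548  1.39229931]
-0.05 [-0.34569214  1.64641071]
-0.042 [-0.07889424  0.46403189]
-0.032 [0.89060937 1.00982744]
7.7583
-0.058 [ 0.20194135 -0.75832415]
-0.05 [ 0.54351022 -1.79737126]
-0.042 [ 0.47514743 -0.36013347]
-0.032 [-0.0634948  -0.96971586]
11.3167
12.4417
```

View pics/w2.png

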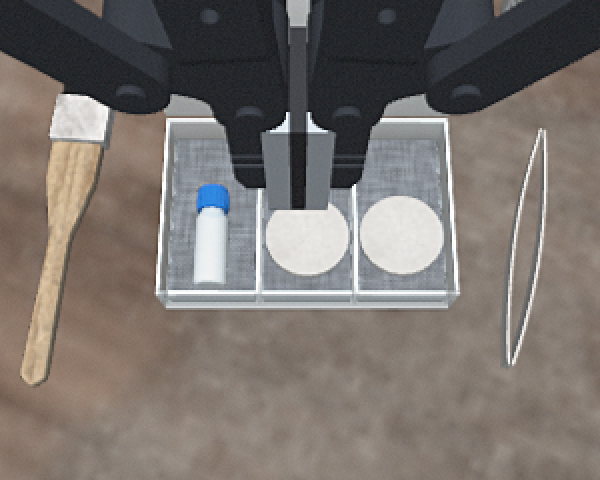

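Both discs lie flat near (307,237) and (402,234), and the vial is undisturbed. Next: check that the box hasn't shifted, then close the lid along an arc about the hinge.

Run:
```python
from h import *
im,c=wcam()
for u,v in((208.5,206.5),(359.5,205.5)): print("front corner",Rm.T@(ray(c,(559-u,419-v),.024)[:2]-o))
q=quat(psi); hx,hz=.046,.027; r=.075
def P(t): return W(hx-r*np.cos(t)+.001*np.sin(t)+.011,0,hz+r*np.sin(t)+.001*np.cos(t)+.073)
arm.line_to(W(.106,0,.23),.15)
s=P(2.0); arm.line_to(W(.106,0,s[2]),.1); arm.line_to(s,.05)
f0=np.array(arm.read_ft_force()); 
for t in np.linspace(1.9,0,20):
    arm.line_to(P(t),.04); f=np.array(arm.read_ft_force())-f0
    print(round(t,2),np.round([*(Rm.T@f[:2]),f[2]],1),round(arm.read_time(),1))
    if np.linalg.norm(f)>12: print("stop");break
```

```text
front corner [-0.03974963  0.06208326]
front corner [-0.03871979 -0.06689831]
1.9 [-0.8  0.5  0.6] 15.3
1.8 [-0.7 -0.2 -0.6] 15.6
1.7 [-0.9  0.2  0.3] 15.9
1.6 [-0.6  0.3 -0.3] 16.3
1.5 [ 0.5 -0.1  0.3] 16.6
1.4 [-0.3 -0.1  0.4] 16.9
1.3 [ 0.4 -0.4  0.1] 17.3
1.2 [ 0.3  1.1 -0.4] 17.6
1.1 [-0.2  0.   0.2] 17.9
1.0 [-0.1 -0.2 -0.5] 18.3
0.9 [0.6 0.7 0.3] 18.6
0.8 [0.4 0.5 0.6] 18.9
0.7 [-0.3 -0.6  0.4] 19.3
0.6 [ 0.5  0.8 -1.1] 19.6
0.5 [-0.5  0.7 -0.4] 19.9
0.4 [0.1 0.6 0.2] 20.3
0.3 [-0.5  0.5 -0.2] 20.6
0.2 [ 0.2  1.3 -0.2] 20.9
0.1 [ 0.3  0.1 -0.3] 21.3
0.0 [-0.3  0.4 -0.3] 21.6
```

Run:
```python
from h import *
im=snapshot("scene")[180:300,220:370]; cv2.imwrite("pics/s3.png",cv2.resize(im,None,fx=4,fy=4))
```

```text
(no output)
```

View pics/s3.png

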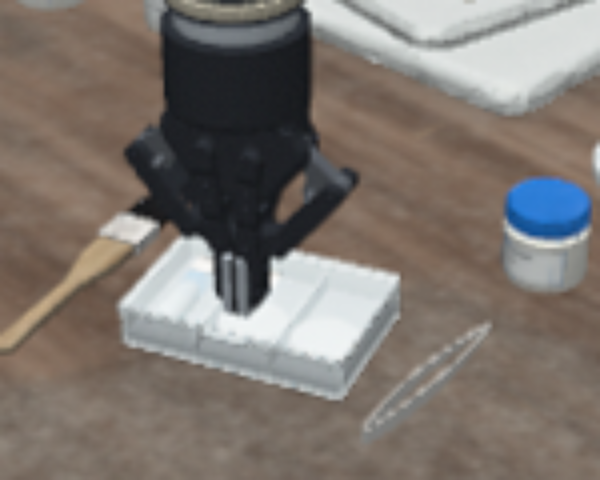

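The lid is down over the box, with the fingertip near (238,310) and the brush and tweezers untouched. Now I press gently near the front edge until contact force builds, then retreat and check.

Run:
```python
from h import *
q=quat(psi)
def fz(): return np.mean([arm.read_ft_force()[2] for _ in range(5)])
p=np.array(arm.read_tool_pos()); f0=fz(); print(p)
for i in range(10):
    arm.line_to(W(-.018,0,.102-.0005*(i+1)),.02); arm.pause(.1); f=fz()-f0
    print(round(.102-.0005*(i+1),4),round(arm.read_tool_pos()[2],4),round(f,1))
    if f>5: break
arm.pause(.3)
arm.line_to(W(-.018,0,.25),.15); arm.movep(W(-.06,0,.27),q)
im,c=wcam(); cv2.imwrite("pics/w4.png",cv2.resize(cv2.rotate(im,cv2.ROTATE_180)[60:300,130:430],None,fx=2.6,fy=2.4))
np.savez("w4.npz",im=im,**{k:c[k] for k in("R","t","fx","fy","cx","cy")}); print(arm.read_time())
```

```text
[ 0.50554032 -0.12482396  0.10079491]
0.1015 0.1016 -0.3
0.101 0.101 0.9
0.1005 0.1005 -0.1
0.1 0.1002 3.6
0.0995 0.1001 7.1
25.225
```

View pics/w4.png

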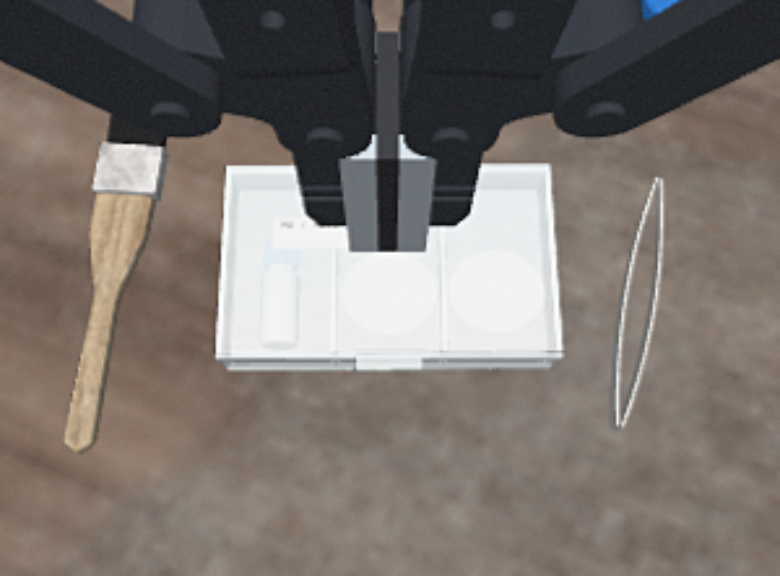

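The lid is shut flat: its front edge runs along row 355 and the force rose sharply at about 27 mm height. Through it both discs (390,292) and (497,290) and the vial (280,300) lie in place, and the tool is clear.

```bash
python3 -c "
from station import ticket; print(ticket.finish_job())"
```

```text
the job is handed in; nothing more can be done
None
```

I tipped both discs flat, closed the lid fully with the vial still inside and the things around the box left alone, and handed the job in at about 25 s of the 53 s allowed.

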